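Press the proud dowel home

TASK

Four dowels stand in the wooden rail for a dry fit, but one of them stands clearly higher than the other three. With the fingertips press that one gently down from on top until it is fully home, level with the others, then withdraw. Do not pinch it or pull it up, do not touch the other dowels, and leave the sanding block, the offcut and the try square where they lie.

Things in the scene. Friction and masses are not known exactly. Their poses are not given: they have to be found in the camera images.
- rail: Wooden rail 70 x 290 x 45 mm (its x, y, z) lying flat, held firmly to the worktop by four low steel clips at its long sides. Origin: centre of its underside, on the worktop; its own y axis runs along its length, z up. Four upright dowels stand in a row along its centre line, at y = -105, -35, 35 and 105 mm; which hole holds the high one varies.
- proud_dowel (a joint): How far the high dowel has been pressed down (m): about 0 to 0.004 at the start, 0.020 when fully home, where it meets a hard stop level with the others; negative if pulled up. It slides straight down with about 4 N of friction plus a little drag (8 N per m/s), stays where it is left and does not spring back.
- proud_dowel_top (a point): Centre of the top face of the high dowel: light wood, upright, 16 mm in diameter; it stands 36 to 40 mm above the rail's top at the start and 20 mm (65 mm above the worktop) when home.
- seated_dowel_a_top (a point): Centre of the top face of one of the three dowels already home: the same 16 mm light wood, 20 mm above the rail's top, fixed; not to be touched.
- seated_dowel_b_top (a point): As seated_dowel_a_top, the second dowel already home.
- seated_dowel_c_top (a point): As seated_dowel_a_top, the third dowel already home.
- sanding_block: Cork sanding block wrapped in abrasive paper, 52 x 127 x 38 mm, lying beyond the rail, loose; a bystander. Origin: centre of its underside.
- offcut: Wood offcut 45 x 90 x 22 mm lying beyond the rail, loose; a bystander. Origin: centre of its underside.
- try_square: Try square with a wooden stock and a steel blade, 130 x 159 x 20 mm, lying beyond the rail, loose; a bystander. Origin: centre of its underside.

How it is judged:
By the outcome, as a careful person would: the job done as asked, in the order asked, and still so for the second after the job is handed in, with the robot touching nothing.
It also fails if it takes over 32 s, if anything falls off the work surface, if the arm or the gripper's body presses on something with over 40 N, if the wrist force passes 120 N, or if a joint passes its speed limit or range.

ROBOT

A 7-joint arm with a two-finger parallel gripper is mounted at the origin on a cart in front of the work surface, level with it; the furniture and walls round the work are solid. World frame = base frame: x ahead of the robot, y to its left, z up, the work surface at z = 0. Lengths are in m, angles in rad, forces in N, time in s.
With the tool pointing down it reaches from about 0.4 to 0.9 m from the base axis. Payload 5.6 kg.
Tool frame: the origin (TCP) lies midway between the tips of the shut fingers; the grasp point (between the pads) lies behind it (hold_point_z is the z of the grasp point in the tool frame, in m); z points along the fingers, y is the line along which they close (so a half turn about z gives the same grasp; the last joint's range is limited). The gripper opens to 92 mm and grips with 3 to 60 N. Pads are 20 mm wide; open, the fingers measure 128 mm over their backs; the gripper's body (75 mm by 189 mm) begins 69 mm behind the grasp point.
Start: joints at [1.254, 0.468, -0.012, 1.603, 0.006, 1.071, -0.056], TCP at [0.176, -0.626, 0.215] pointing down, gripper open.
Joint ranges: [-2.53, 2.53], [-0.31, 2.02], [-1.57, 1.55], [0.28, 2.44], [-1.29, 4.43], [0.15, 1.84], [-2.92, 2.92]. Speed limits (rad/s): [2.57, 2.57, 3.14, 3.14, 3.14, 3.14, 3.14].

INTERFACE

Orientations are given as a unit quaternion [w, x, y, z].
In Python, from rig import get_state, camera, sign_off, hold_point_z gives the robot as it stands.
- The arm moves only by the tool carry_out, never from a script. Its argument "moves" is one flat list of numbers, 7 for each row, row after row: the shift along the world's x, y, z in mm, then the turn, a rotation vector about the world's x, y, z in degrees, then the opening, from 0 (shut) to 1 (fully open). In form: [x, y, z, rx, ry, rz, hand, x, y, z, rx, ry, rz, hand, ...]. A call has 1 to 12 rows; each row shifts and turns the commanded pose from where the row before left it; what a row does not reach is not made up. A row lasts 1/8 s, in which the tool goes at most 62.5 mm and 10.7 degrees, less where a joint would pass 70% of its speed; a pose out of reach is approached as far as the arm can. A call is refused whole if a number of a shift passes 62.5 or a number of a turn 10.7, either way. A call with a gripper value outside its range is refused whole. The fingers move at their own pace and stop on an object; "squeeze" is the grip in N (left out, the last holds). Time passes only in rows, so rows that do not move let the fingers close. It gives the time, the measured TCP pose, the force, the opening and the grip force at its end, in the units of the state.
- get_state(): the state, without advancing time (a new reading comes with each control period).
- camera(name): name is "side" or "top"; returns a dict with "img" (420x560x3 uint8, red, green, blue), "range_z" (420x560 float32, m along the optical axis (not along the pixel's ray), 0 where there is no reading), "vfov" (degrees; the focal length in pixels is half the picture's height over the tangent of half this angle, whatever the lens; pixels are square), "cx", "cy" (the principal point, pixels), "view" (4x4, takes a point from world to camera coordinates). Camera axes: x right, y down, z forward; pixel columns grow to the right and rows downward; lengths in m; the calibration is good to about 2 mm. A picture is of the moment at which its call begins.
- sign_off(): hands the job in; it is judged then, once.
The state is a dict: "time": time; "qpos": joint angles; "qvel": joint speeds; "joint_torque": joint torques, N m; "eef_pos": TCP position; "eef_rot": TCP orientation; "wrist_force": force on the tool from outside, world axes, zero at the start; "ft_torque": the same for the moment, N m; "gripper_width": finger opening in m; "grasp_force": force on a finger pad.
Only numpy, scipy, OpenCV 4.12 (cv2) and the standard library are available. Lean on these libraries where they do the work, as an engineer would, in place of code of your own. Each camera call takes 0.05 s, during which the arm holds its last target. There are 200 camera calls.

## Working session

There is one attempt and no reset: what is moved stays moved. The work goes in short steps, Python scripts to look and compute and a tool call to move; the robot and the scene stay as the last step left them, time stands still between calls to the robot, and variables do not carry over. Pictures are saved under pics/ and viewed, at most 10 in all, crops included, and the job is handed in when it is done.

Besides the shell and the picture viewer there is one more tool, called after "Call:" by a JSON object that holds its "method" and its "body", one argument or row to a line. carry_out: Moves the arm, as the interface text tells. Its arguments: {"type":"object","properties":{"moves":{"type":"array"},"squeeze":{"type":"number"}},"required":["moves"]}

```bash
mkdir -p pics
cat > h.py <<'E'
import numpy as np, cv2
from rig import *
def snap(n,f):
    c=camera(n); np.savez('pics/'+f+'.npz',**c); cv2.imwrite('pics/'+f+'.png',c['img'][:,:,::-1]); return c
def world(c,u,v,z=None):
    f=c['img'].shape[0]/2/np.tan(np.radians(c['vfov'])/2)
    u=np.asarray(u,float);v=np.asarray(v,float)
    if z is None: z=c['range_z'][v.astype(int),u.astype(int)]
    p=np.stack([(u-c['cx'])/f*z,(v-c['cy'])/f*z,z,np.ones_like(z)],-1)
    return (p@np.linalg.inv(c['view']).T)[...,:3]
E
python3 - <<'E'
from h import *
for n in('top','side'):
    c=snap(n,n+'0'); print(n,c['vfov'],c['cx'],c['cy'],c['view'].round(3).tolist())
print(get_state(),hold_point_z)
E
```

```text
top 42.64359547791234 282.39431725914045 210.16442458796993 [[0.007, -1.0, 0.003, 0.179], [-0.974, -0.007, -0.228, 0.66], [0.228, -0.001, -0.974, 0.765], [0.0, 0.0, 0.0, 1.0]]
side 51.122334971444694 282.1184074580055 207.3546258527126 [[0.835, -0.55, -0.011, -0.459], [-0.255, -0.369, -0.894, 0.304], [0.487, 0.749, -0.448, 0.419], [0.0, 0.0, 0.0, 1.0]]
{'time': 0.1, 'qpos': array([ 1.25404376,  0.46829332, -0.01161696,  1.60349845,  0.00600253,
        1.0713957 , -0.0563113 ]), 'qvel': array([-4.59238019e-04, -3.13524626e-03, -1.48498574e-03, -4.17015823e-05,
        6.77376109e-04, -2.69156146e-04,  1.46500457e-03]), 'joint_torque': array([ 6.76010313e-04, -5.21640122e+01, -1.29013939e-02, -2.44365638e+01,
       -5.68867754e-02,  1.41513435e-02,  5.49755509e-05]), 'eef_pos': array([ 0.17553093, -0.62532225,  0.21374657]), 'eef_rot': array([-7.63481889e-04,  9.90650991e-01,  1.36418491e-01, -1.60316001e-04]), 'wrist_force': array([0.17853007, 0.34949674, 0.21688032]), 'ft_torque': array([ 0.00550912, -0.02824897,  0.01110098]), 'grasp_force': 0.0, 'gripper_width': 0.09202131039421445} -0.0187
```

View pics/top0.png

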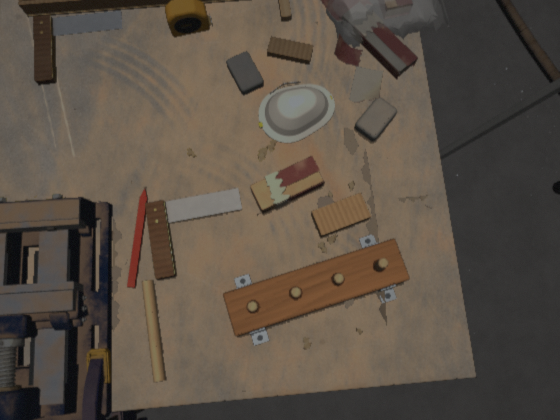

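View pics/side0.png

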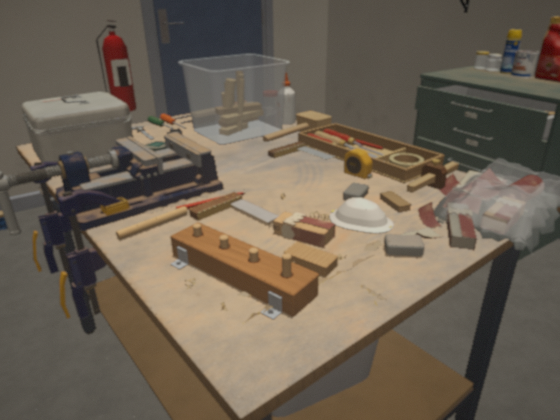

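The top view shows the rail with dowel tops at about (252,306), (296,293), (339,279) and (382,263). In the side view the rightmost dowel, at (287,258), stands highest, and it matches (382,263) in the top view.

Run:
```python
from h import *
for n in('top','side'):
    c=dict(np.load(f'pics/{n}0.npz')); V,U=np.mgrid[0:420,0:560]; P=world(c,U,V); Z=P[...,2]; np.save('pics/P'+n,P)
    m=((Z>.055)&(Z<.1)&(c['range_z']>0)).astype(np.uint8)
    box=(slice(235,340),slice(215,415)) if n=='top' else (slice(215,310),slice(165,320))
    mm=np.zeros_like(m); mm[box]=m[box]
    k,l,s,ce=cv2.connectedComponentsWithStats(mm)
    for i in range(1,k):
        if s[i,4]<8: continue
        q=P[l==i]; zt=np.percentile(q[:,2],90); t=q[q[:,2]>zt-.004]
        print(n,s[i],ce[i].round(1),'ztop',zt.round(4),'ctr',((t.min(0)+t.max(0))/2).round(4),t.mean(0).round(4),len(t))
    r=(Z>.038)&(Z<.052)&(c['range_z']>0); R=np.zeros_like(r); R[box]=r[box]
    print('rail',cv2.minAreaRect((P[R][:,:2]*1000).astype(np.float32)),np.median(P[R][:,2]))
c=dict(np.load('pics/top0.npz'))
a=cv2.resize(c['img'][225:345,210:420,::-1],None,fx=3.8,fy=3.8,interpolation=2); cv2.imwrite('pics/crop.png',a)
```

```text
top [376 258  13  12 114] [381.9 263.6] ztop 0.0803 ctr [0.5772 0.0299 0.0793] [0.577  0.03   0.0788] 81
top [333 273  11  11  87] [338.3 278.2] ztop 0.0639 ctr [0.555  0.0965 0.0628] [0.5548 0.0965 0.0624] 81
top [291 287  10  11  86] [295.5 292. ] ztop 0.0642 ctr [0.533  0.1629 0.0634] [0.5331 0.1628 0.0628] 80
top [247 301  11  11  88] [252.2 306. ] ztop 0.0644 ctr [0.5113 0.2294 0.0631] [0.5114 0.2291 0.0627] 82
rail ((544.1126708984375, 129.70260620117188), (70.17164611816406, 289.6467590332031), 18.200664520263672) 0.042717982438587154
side [193 223   9   9  65] [197.1 227.3] ztop 0.0651 ctr [0.5109 0.2262 0.064 ] [0.5107 0.2248 0.064 ] 40
side [220 235   9   9  71] [224.  239.1] ztop 0.0654 ctr [0.5332 0.1599 0.0639] [0.533  0.1588 0.0642] 42
side [249 248  10   9  79] [253.6 252.1] ztop 0.0654 ctr [0.5547 0.0939 0.0638] [0.5542 0.0928 0.0642] 47
side [282 253  10  20 177] [286.5 262.4] ztop 0.0809 ctr [0.5762 0.0268 0.0799] [0.5759 0.0262 0.0801] 59
rail ((543.9677124023438, 126.97137451171875), (71.70079040527344, 291.40972900390625), 18.249496459960938) 0.044850563906042085
```

View pics/crop.png

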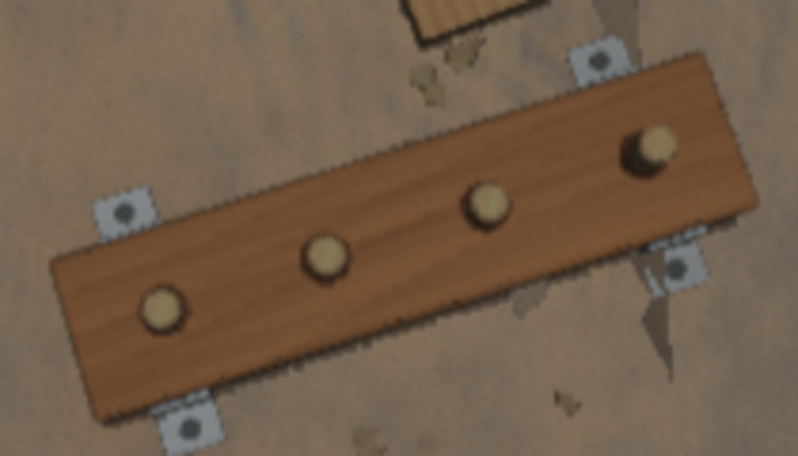

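The crop confirms it: the right-hand dowel is high. Its top is at about (0.5768, 0.029, 0.081), while the other three are at z of about 0.065. The fingers' line already runs along the row, so the tool needs no turn. I'll shut the fingers and travel over.

Call:
{"method": "carry_out", "body": {
  "moves": [10,20,0,0,0,0,0,20,32,0,0,0,0,0,25,41,0,0,0,0,0,25,41,0,0,0,0,0,25,41,0,0,0,0,0,25,41,0,0,0,0,0,25,41,0,0,0,0,0,25,41,0,0,0,0,0,25,41,0,0,0,0,0,25,41,0,0,0,0,0,25,41,0,0,0,0,0,25,41,0,0,0,0,0],
  "squeeze": 10
}}

```text
time: 1.6
eef_pos: [0.4561, -0.1624, 0.2145]
eef_rot: [0.0, 0.991, 0.136, -0.0]
wrist_force: [0.5, -0.8, -0.3]
gripper_width: 0.0007
grasp_force: 0.0
```

Call:
{"method": "carry_out", "body": {
  "moves": [25,41,0,0,0,0,0,25,41,0,0,0,0,0,25,41,0,0,0,0,0,25,40,0,0,0,0,0,15,20,0,0,0,0,0,6,9,-20,0,0,0,0,0,0,-30,0,0,0,0,0,0,-30,0,0,0,0,0,0,-15,0,0,0,0,0,0,0,0,0,0,0,0,0,0,0,0,0,0]
}}

```text
time: 2.98
eef_pos: [0.5773, 0.028, 0.1204]
eef_rot: [0.0, 0.991, 0.136, 0.001]
wrist_force: [0.8, -0.1, 0.5]
gripper_width: 0.0006
grasp_force: 0.0
```

Run:
```python
from h import *
print(get_state()['eef_pos'])
a=[cv2.resize(snap('side','s1')['img'][150:310,200:380,::-1],None,fx=2.2,fy=2.2,interpolation=2),cv2.resize(snap('top','t1')['img'][180:340,290:470,::-1],None,fx=2.2,fy=2.2,interpolation=2)]
cv2.imwrite('pics/b.png',np.hstack(a))
```

```text
[0.57732462 0.0280401  0.1203956 ]
```

View pics/b.png

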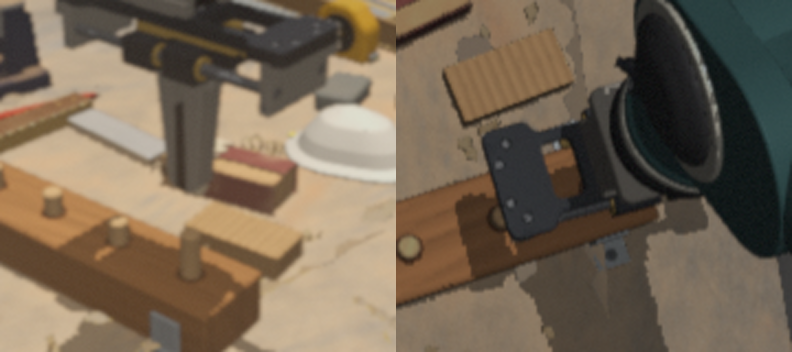

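The fingers are shut and sit directly above the high dowel, at about (190,185) in the left half against the dowel top at (190,235). Next I'll go down until contact.

Call:
{"method": "carry_out", "body": {
  "moves": [0,0,-15,0,0,0,0,0,0,-12,0,0,0,0,0,0,-6,0,0,0,0,0,0,-2,0,0,0,0,0,0,-2,0,0,0,0,0,0,-2,0,0,0,0,0,0,-2,0,0,0,0,0,0,0,0,0,0,0]
}}

```text
time: 4.08
eef_pos: [0.577, 0.0283, 0.0788]
eef_rot: [0.0, 0.991, 0.136, 0.0]
wrist_force: [0.5, -0.4, 2.7]
gripper_width: 0.0003
grasp_force: 1.4
```

Call:
{"method": "carry_out", "body": {
  "moves": [0,0,-2,0,0,0,0,0,0,-2,0,0,0,0,0,0,-2,0,0,0,0,0,0,-2,0,0,0,0,0,0,-2,0,0,0,0,0,0,-1,0,0,0,0,0,0,0,0,0,0,0]
}}

```text
time: 4.95
eef_pos: [0.5769, 0.0282, 0.0674]
eef_rot: [-0.0, 0.991, 0.136, 0.0]
wrist_force: [1.4, 0.5, 1.9]
gripper_width: 0.0005
grasp_force: 0.8
```

Call:
{"method": "carry_out", "body": {
  "moves": [0,0,-1,0,0,0,0,0,0,-1,0,0,0,0,0,0,-0.5,0,0,0,0,0,0,0,0,0,0,0]
}}

```text
time: 5.45
eef_pos: [0.5769, 0.0282, 0.0654]
eef_rot: [0.0, 0.991, 0.136, 0.0]
wrist_force: [-0.0, 0.1, 5.3]
gripper_width: 0.0006
grasp_force: 2.8
```

Call:
{"method": "carry_out", "body": {
  "moves": [0,0,-0.5,0,0,0,0,0,0,-0.5,0,0,0,0,0,0,0,0,0,0,0]
}}

```text
time: 5.82
eef_pos: [0.577, 0.0283, 0.0653]
eef_rot: [0.0, 0.991, 0.136, 0.0]
wrist_force: [-3.6, 0.5, 11.4]
gripper_width: 0.0005
grasp_force: 6.1
```

The force is now rising with no travel, so the dowel has reached its hard stop. I'll give it one small confirming press, then withdraw straight up.

Call:
{"method": "carry_out", "body": {
  "moves": [0,0,-0.5,0,0,0,0,0,0,0,0,0,0,0]
}}

```text
time: 6.08
eef_pos: [0.5771, 0.0283, 0.0653]
eef_rot: [0.0, 0.991, 0.136, 0.0]
wrist_force: [-3.6, -0.7, 15.2]
gripper_width: 0.0006
grasp_force: 7.8
```

Call:
{"method": "carry_out", "body": {
  "moves": [0,0,2,0,0,0,0,0,0,4,0,0,0,0,0,0,10,0,0,0,0,0,0,30,0,0,0,0,0,0,40,0,0,0,0,0,0,40,0,0,0,0,-25,-41,20,0,0,0,0,-25,-41,0,0,0,0,0,-25,-41,0,0,0,0,0,-25,-41,0,0,0,0,0,-25,-41,0,0,0,0,0,0,0,0,0,0,0,0]
}}

```text
time: 7.58
eef_pos: [0.4496, -0.1802, 0.2098]
eef_rot: [0.001, 0.991, 0.133, -0.001]
wrist_force: [0.7, -0.3, -1.2]
gripper_width: 0.0008
grasp_force: 0.0
```

Run:
```python
from h import *
s=get_state();print(s['eef_pos'],s['wrist_force'])
c=snap('side','s2');t=snap('top','t2')
V,U=np.mgrid[0:420,0:560]
for c,pts in((c,[(197,226),(224,238),(253,251),(286,263)]),(t,[(252,306),(295,292),(338,278),(381,265)])):
    P=world(c,U,V)
    for u,v in pts:
        q=P[v-12:v+13,u-7:u+8].reshape(-1,3); z=q[(q[:,2]>.055)&(q[:,2]<.1)]; print(u,len(z),np.percentile(z[:,2],90).round(4) if len(z) else None)
a=[cv2.resize(cv2.imread('pics/s2.png')[180:330,150:330],None,fx=2.2,fy=2.2,interpolation=2),cv2.resize(cv2.imread('pics/t2.png')[190:340,230:410],None,fx=2.2,fy=2.2,interpolation=2)]
cv2.imwrite('pics/d.png',np.hstack(a))
```

```text
[ 0.44958543 -0.18019847  0.20983368] [ 0.72710479 -0.30953465 -1.16794697]
197 63 0.065
224 69 0.0652
253 83 0.0657
286 0 None
252 89 0.0652
295 88 0.0644
338 86 0.0646
381 86 0.0638
```

View pics/d.png

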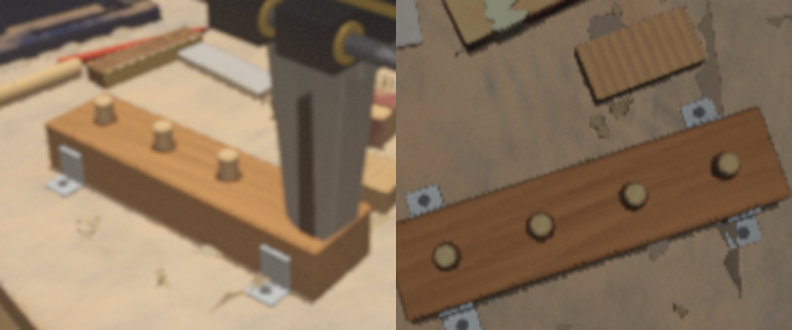

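The top view shows all four dowels level at z of about 0.064–0.065, with the pressed one at (727,165) in the right half. In the side view the gripper only hides it from the camera; the arm is well clear of it.

```bash
python3 -c "
from rig import *
print(sign_off())"
```

```text
the job is handed in; nothing more can be done
None
```

I pressed the high dowel down to its hard stop, level with the other three (tops about 64–65 mm above the worktop, peak reading about 15 N). I then withdrew the arm without going near the other dowels or the loose items, and handed the job in at about 8 s.

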